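# Cover the sample jars

## Task

The lesson is over: put each of the four black lids on the white sample jar that it fits, knob up and properly seated, so that every jar is closed with its own size of lid. Leave the jars standing about where they are, and do not disturb the flask or the tealight.

Things in the scene. Friction and masses are not known exactly. Their poses are not given: they have to be found in the camera images.
- jar_small: open straight-sided white porcelain jar, 44 mm outside diameter, 36 mm mouth, 50 mm high, with pebble-like mineral samples inside; loose, upright on the table; origin at the centre of its underside, z up, mouth rim 50 mm above the origin
- jar_medium: open straight-sided white porcelain jar, 62 mm outside diameter, 54 mm mouth, 50 mm high, with pebble-like mineral samples inside; loose, upright on the table; origin at the centre of its underside, z up, mouth rim 50 mm above the origin
- jar_large: open straight-sided white porcelain jar, 80 mm outside diameter, 72 mm mouth, 50 mm high, with pebble-like mineral samples inside; loose, upright on the table; origin at the centre of its underside, z up, mouth rim 50 mm above the origin
- jar_largest: open straight-sided white porcelain jar, 98 mm outside diameter, 90 mm mouth, 50 mm high, with pebble-like mineral samples inside; loose, upright on the table; origin at the centre of its underside, z up, mouth rim 50 mm above the origin
- lid_small: round flat black plastic lid of 46 mm diameter that fits the 44 mm jar; upright steel knob on top, 16 mm diameter and 28 mm tall; lying loose on the table, knob up; origin at the centre of the underside, z up: tapered plug from 0 to 8 mm (18 mm wide at the bottom, 30 mm at the top, 3 mm free all round in its mouth), lid plate from 8 to 14 mm, knob from 14 to 42 mm; seated, the plate rests on the rim and the lid's origin is 42 mm above the jar's
- lid_medium: round flat black plastic lid of 64 mm diameter that fits the 62 mm jar; upright steel knob on top, 16 mm diameter and 28 mm tall; lying loose on the table, knob up; origin at the centre of the underside, z up: tapered plug from 0 to 8 mm (36 mm wide at the bottom, 48 mm at the top, 3 mm free all round in its mouth), lid plate from 8 to 14 mm, knob from 14 to 42 mm; seated, the plate rests on the rim and the lid's origin is 42 mm above the jar's
- lid_large: round flat black plastic lid of 82 mm diameter that fits the 80 mm jar; upright steel knob on top, 16 mm diameter and 28 mm tall; lying loose on the table, knob up; origin at the centre of the underside, z up: tapered plug from 0 to 8 mm (54 mm wide at the bottom, 66 mm at the top, 3 mm free all round in its mouth), lid plate from 8 to 14 mm, knob from 14 to 42 mm; seated, the plate rests on the rim and the lid's origin is 42 mm above the jar's
- lid_largest: round flat black plastic lid of 100 mm diameter that fits the 98 mm jar; upright steel knob on top, 16 mm diameter and 28 mm tall; lying loose on the table, knob up; origin at the centre of the underside, z up: tapered plug from 0 to 8 mm (72 mm wide at the bottom, 84 mm at the top, 3 mm free all round in its mouth), lid plate from 8 to 14 mm, knob from 14 to 42 mm; seated, the plate rests on the rim and the lid's origin is 42 mm above the jar's
- flask: bystander: conical green-glass flask, 68 mm wide, 105 mm high, to the robot's right; origin at the centre of its underside
- tealight: bystander: aluminium tealight with white top, 38 mm wide, 16 mm high, to the robot's left; origin at the centre of its underside

How it is judged:
By the outcome, as a careful person would: the job done as asked, in the order asked, and still so for the second after the job is handed in, with the robot touching nothing.
It also fails if it takes over 136 s, if anything falls off the work surface, if the arm or the gripper's body presses on something with over 40 N, if the wrist force passes 120 N, or if a joint passes its speed limit or range.

## Robot

A 6-joint arm with a two-finger parallel gripper is mounted at the origin on the work surface. World frame = base frame: x ahead of the robot, y to its left, z up, the work surface at z = 0. Lengths are in m, angles in rad, forces in N, time in s.
With the tool pointing down it reaches from about 0.375 to 0.825 m from the base axis. Payload 5.5 kg.
Tool frame: the origin (TCP) lies on the centre line of the jaws, within the pads' length; the fingertips stand ahead of it and the grasp point (between the pads) lies 11 mm behind it (arm.tips_ahead is the z of the fingertips in the tool frame, in m); z points along the fingers, y is the line along which they close (so a half turn about z gives the same grasp; the last joint's range is limited). The gripper opens to 85 mm and grips with 20 to 120 N. Pads are 22 mm wide; open, the fingers measure 114 mm over their backs; the gripper's body (76 mm by 85 mm) begins 54 mm behind the grasp point. The pads swing forward as they close: fully open they stand 13 mm farther back than shut.
Start: joints at [1.109, 0.314, -0.047, 1.21, 0, 1.571], TCP at [0.267, 0.537, 0.239] pointing down, gripper open.
Joint ranges: [-2.67, 2.67], [-0.69, 1.73], [-1.03, 1.25], [-2.08, 2.16], [-1.42, 1.45], [-3.14, 3.14]. Speed limits (rad/s): [2.39, 2.39, 3.01, 3.14, 3.14, 3.14].

## Interface

Orientations are given as [roll, pitch, yaw] about the fixed x, y, z axes, in that order (R = Rz(yaw) Ry(pitch) Rx(roll)).
In Python, from plant import monitor, read_camera, job, arm gives the robot as it stands.
- The arm moves only by the shell command python3 -m creep 'ROWS'. ROWS is JSON, a list of rows, each an object of numbers: "grip": the closure, from -1 (fully open) to 1 (shut); "dx", "dy", "dz": the shift along the tool's x, y, z in mm; "rx", "ry", "rz": the turn, a rotation vector about the tool's x, y, z in rad. A call has 1 to 12 rows; each row is the pose to reach, as a shift and turn from the pose commanded when the call began, along the tool's axes at that moment; what a row does not reach only later rows make up. A row lasts 1/12 s, in which the tool goes at most 41.7 mm and 7.16 degrees, less where a joint would pass 70% of its speed; a pose out of reach is approached as far as the arm can. A call with a gripper value outside its range is refused whole. The fingers move at their own pace and stop on an object; the grip force is fixed at half the most. Time passes only in rows, so rows that repeat a pose let the fingers close. It gives the time, the measured TCP pose, the force, the opening and the grip force at its end, in the units of the state.
- monitor.observe(): the state, without advancing time (a new reading comes with each control period).
- read_camera(name): name is "scene" or "top"; returns a dict with "pixels" (420x560x3 uint8, blue, green, red), "z_map" (420x560 float32, m along the optical axis (not along the pixel's ray), 0 where there is no reading), "fovy" (degrees; the focal length in pixels is half the picture's height over the tangent of half this angle, whatever the lens; pixels are square), "cx", "cy" (the principal point, pixels), "rvec" (rotation vector, rad) and "tvec" (3), from world to camera coordinates, as OpenCV has them. Camera axes: x right, y down, z forward; pixel columns grow to the right and rows downward; lengths in m; the calibration is good to about 2 mm. A picture is of the moment at which its call begins.
- job.finish_job(): hands the job in; it is judged then, once.
The state is a dict: "time_s": time; "joints": joint angles; "dq": joint speeds; "joint_torque": joint torques, N m; "tcp_pos": TCP position; "ee_rot": TCP orientation; "contact_force": force on the tool from outside, world axes, zero at the start; "torque": the same for the moment, N m; "opening": opening from 0.0 (shut) to 1.0 (fully open); "finger_force": force on a finger pad.
Only numpy, scipy, OpenCV 4.12 (cv2) and the standard library are available. Lean on these libraries where they do the work, as an engineer would, in place of code of your own. Each camera call takes 0.05 s, during which the arm holds its last target. There are 200 camera calls.

## Working session

There is one attempt and no reset: what is moved stays moved. The work goes in short steps, Python scripts to look and compute and a shell command to move; the robot and the scene stay as the last step left them, time stands still between calls to the robot, and variables do not carry over. Pictures are saved under pics/ and viewed, at most 14 in all, crops included, and the job is handed in when it is done.

```bash
ls; mkdir -p pics; cat > h.py <<'E'
import numpy as np, cv2
from plant import monitor, read_camera, job, arm
def cam(n):
    c=read_camera(n); c['R']=cv2.Rodrigues(np.array(c['rvec'],float))[0]; c['t']=np.array(c['tvec'],float).ravel()
    c['f']=210/np.tan(np.radians(c['fovy'])/2); return c
def world(c):
    z=c['z_map'].astype(float); v,u=np.mgrid[:420,:560]
    P=np.stack([(u-c['cx'])/c['f']*z,(v-c['cy'])/c['f']*z,z],-1)
    return (P-c['t'])@c['R']
def ray(c,u,v,h):
    d=np.array([(u-c['cx'])/c['f'],(v-c['cy'])/c['f'],1])@c['R']; o=-c['t']@c['R']
    return o+d*(h-o[2])/d[2]
E
python3 - <<'E'
from h import *
for n in('scene','top'):
    c=cam(n); cv2.imwrite(f'pics/{n}0.png',c['pixels']); print(n,c['f'],c['cx'],c['cy'],-c['t']@c['R'],c['R'][2], c.keys())
    W=world(c); np.savez(f'{n}0.npz',W=W,p=c['pixels'])
print(arm.tips_ahead,monitor.observe())
E
```

```text
pics
scene 381.2669897647664 283.09945931842196 209.6009455540204 [0.87028484 0.46250731 0.92200112] [-0.30411369 -0.42886525 -0.85064061] dict_keys(['pixels', 'z_map', 'fovy', 'cx', 'cy', 'rvec', 'tvec', 'R', 't', 'f'])
top 396.6203733094616 280.1740283033573 208.64223296791192 [ 0.34112006 -0.01049654  1.00238095] [ 0.19988943  0.01121469 -0.97975428] dict_keys(['pixels', 'z_map', 'fovy', 'cx', 'cy', 'rvec', 'tvec', 'R', 't', 'f'])
0.008 {'time_s': 0.1, 'joints': array([ 1.10904555e+00,  3.14128969e-01, -4.79929811e-02,  1.21018601e+00,
        1.30081586e-05,  1.57078367e+00]), 'dq': array([ 6.55472624e-04, -1.67570994e-03,  1.16543996e-03, -1.72494166e-03,
        2.76487427e-05,  4.41582046e-04]), 'joint_torque': array([ 3.27885591e-04, -5.40765274e+01,  3.40542483e+01,  1.11754841e-02,
        6.03327931e-05,  7.41661665e-06]), 'tcp_pos': array([0.26707939, 0.53671088, 0.23853046]), 'ee_rot': array([-3.14008102e+00, -1.30272762e-05,  2.67985451e+00]), 'contact_force': array([-0.25909085,  0.7537893 , -0.04349522]), 'torque': array([-0.04143424, -0.01683098,  0.03157314]), 'finger_force': 0.0, 'opening': 0.9989923159440235}
```

View pics/scene0.png

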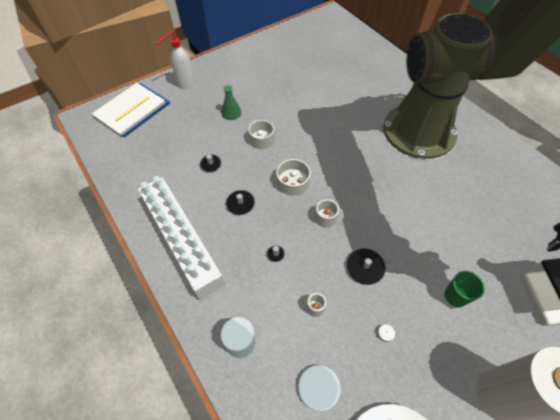

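View pics/top0.png

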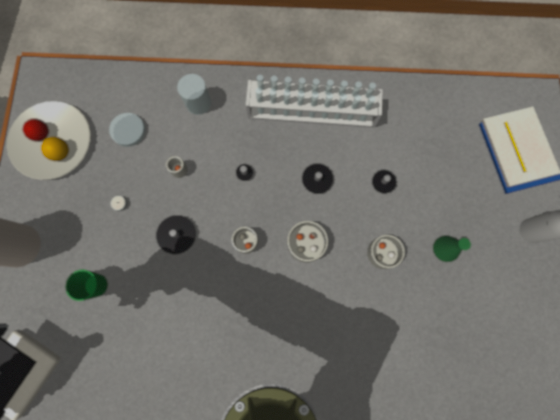

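The scene view shows 4 lids, at (210,163), (240,202), (276,254) and (366,266), and 4 jars, at (261,133), (293,177), (327,213) and (317,304). In the top view the lids are at (245,172), (318,178), (384,181) and (176,235), and the jars at (175,167), (244,239), (307,241) and (387,251).

```bash
cat >> h.py <<'E'
def circ(x,y):
    A=np.c_[2*x,2*y,np.ones_like(x)]; s=np.linalg.lstsq(A,x*x+y*y,rcond=None)[0]; return s[0],s[1],np.sqrt(s[2]+s[0]**2+s[1]**2)
def plane(c,mask,h,minarea=60):
    out=[]
    for k in cv2.findContours(mask.astype(np.uint8),0,cv2.CHAIN_APPROX_NONE)[0]:
        if cv2.contourArea(k)<minarea: continue
        hull=cv2.convexHull(k)[:,0]; q=np.array([ray(c,u,v,h)[:2] for u,v in k[:,0]])
        (x,y),r=cv2.minEnclosingCircle(q.astype(np.float32)*1000)
        cx,cy,cr=circ(*q.T); out.append((k[:,0].mean(0).round(),np.round([cx*1e3,cy*1e3,cr*2e3,x,y,2*r],1)))
    return out
def report(c):
    W=world(c); z=W[...,2]; g=c['pixels'].max(-1)
    ok=(W[...,0]>.3)&(W[...,0]<.85)&(abs(W[...,1])<.5)
    print(' lids');[print(*a) for a in plane(c,ok&(g<45)&(z<.03),.014)]
    print(' rims');[print(*a) for a in plane(c,ok&(z>.042)&(z<.058),.05,40)]
    print(' knobs');[print(*a) for a in plane(c,ok&(z>.032)&(z<.048),.042,8)]
E
python3 - <<'E'
from h import *
for n in('scene','top'):
    c=cam(n); print(n); report(c)
    z=world(c)[...,2]; print(z[200:204,20:24] if n=='scene' else z[300:303,450:454], np.std(z[140:160,430:450]))
E
```

```text
scene
 lids
[366. 266.] [468.2 263.9  92.7 468.4 264.5  96.7]
[275. 255.] [640.2 103.5  32.9 639.7 102.8  39.6]
[240. 202.] [632.1 -86.2  72.7 632.3 -86.3  76. ]
[210. 164.] [ 632.6 -256.4   47.3  632.  -257.3   57.1]
 rims
[317. 302.] [639.5 275.9  42.6 639.6 275.6  45.2]
[457. 296.] [334.7 451.7  61.4 345.  452.6  60.6]
[212. 286.] [820.2 104.8  36.6 820.2 100.8  59.2]
[469. 284.] [324.7 450.8  50.6 323.6 450.8  58.6]
[327. 209.] [459.6  89.3  61.5 460.1  89.6  66.2]
[293. 173.] [462.8 -62.7  97.7 464.  -61.4 104.8]
[261. 130.] [ 446.8 -254.    80.4  448.5 -254.3   86.8]
[230. 104.] [ 467.3 -407.3   36.   466.9 -409.2   47.5]
 knobs
[249. 348.] [830.7 243.   68.  825.2 265.   51.1]
[315. 310.] [640.5 277.4  38.9 646.1 282.8  38.3]
[318. 298.] [637.3 274.2  33.2 634.6 271.8  34.7]
[456. 297.] [337.  451.7  58.3 345.1 452.1  59.5]
[213. 288.] [820.9 104.1  35.2 820.9 104.4  58.4]
[468. 286.] [325.7 451.3  48.  322.2 451.8  56.9]
[368. 262.] [468.6 265.7  16.3 469.2 265.   19.6]
[276. 249.] [638.8 104.5  16.  639.2 104.6  18.6]
[326. 217.] [461.1  90.7  56.9 463.1  92.7  60.8]
[328. 2
[... 1543 characters left out ...]
]
[387. 178.] [ 628.  -263.1   15.7  627.9 -262.8   17.8]
[318. 175.] [627.6 -91.5  14.8 627.5 -91.7  16.9]
[244. 169.] [635.   98.1  15.1 634.7  98.   17.4]
[179. 170.] [634.5 268.   37.8 630.7 264.6  39.5]
[172. 161.] [639.5 273.1  31.  641.8 275.1  34.6]
[375. 119.] [ 784.9 -234.5   12.9  785.4 -234.4   18.1]
[338. 115.] [ 793.5 -137.7   10.5  793.3 -138.3   14.5]
[325. 114.] [ 795.3 -104.2   10.3  795.9 -104.7   13.6]
[260. 109.] [800.2  64.5  10.3 800.7  64.5  13.4]
[199. 104.] [825.5 235.9  63.9 816.8 231.9  65.9]
[[-0.00176565  0.00106811 -0.00059789  0.00038951]
 [ 0.00413863  0.00077455 -0.00035941  0.00243126]
 [ 0.0002112   0.0011815  -0.00306232  0.00141916]] 0.050066197376544073
```

Heights and diameters agree with the given sizes. Each object's two-camera results differ by a constant of about (3.5, 6.5) mm, so I'll hover over a lid and calibrate both cameras against the gripper.

```bash
python3 -m creep '[{"grip":0.4,"dx":-301,"dy":-158,"rz":1.109},{"grip":0.4,"dx":-301,"dy":-158,"rz":1.109},{"grip":0.4,"dx":-301,"dy":-158,"rz":1.109},{"grip":0.4,"dx":-301,"dy":-158,"rz":1.109},{"grip":0.4,"dx":-301,"dy":-158,"rz":1.109},{"grip":0.4,"dx":-301,"dy":-158,"rz":1.109},{"grip":0.4,"dx":-301,"dy":-158,"rz":1.109},{"grip":0.4,"dx":-301,"dy":-158,"dz":60,"rz":1.109},{"grip":0.4,"dx":-301,"dy":-158,"dz":100,"rz":1.109},{"grip":0.4,"dx":-301,"dy":-158,"dz":140,"rz":1.109},{"grip":0.4,"dx":-301,"dy":-158,"dz":140,"rz":1.109},{"grip":0.4,"dx":-301,"dy":-158,"dz":140,"rz":1.109}]'
python3 - <<'E'
from h import *
s=monitor.observe(); print(s['tcp_pos'],s['ee_rot'],s['opening'],s['joints'])
o=[]
for n in('scene','top'):
    c=cam(n); p=c['R']@s['tcp_pos']+c['t']; u=c['f']*p[:2]/p[2]+[c['cx'],c['cy']]; print(n,u)
    u0=int(u[0])-70;v0=int(u[1])-70; u0=max(u0,0);v0=max(v0,0)
    o.append(cv2.resize(c['pixels'][v0:v0+140,u0:u0+140],(400,400))); print(u0,v0)
    W=world(c); m=(W[...,2]>.085)&(W[...,2]<.115)&(abs(W[...,0]-.466)<.08)&(abs(W[...,1]-.262)<.08)
    print(m.sum(),W[m].mean(0) if m.any() else '', W[m].min(0),W[m].max(0))
cv2.imwrite('pics/hov.png',np.hstack(o))
E
```

```text
[0.26717685 0.53684149 0.23874451] [-3.14050944e+00  1.60397945e-05  2.67981741e+00] 1.000522372149161 [ 1.10901273e+00  3.13984069e-01 -4.77029665e-02  1.21019251e+00
 -1.60488286e-05  1.57078800e+00]
scene [560.95480048 271.26214273]
490 201validation failed for argument at $[0]...
Traceback (most recent call last):
ValueError: zero-size array to reduction operation minimum which has no identity
```

The rows may need every key, so I'll try one full row.

```bash
python3 -m creep '[{"grip":0.4,"dx":-40,"dy":-20,"dz":0,"rx":0,"ry":0,"rz":0.1}]'
```

```text
time_s: 0.33
tcp_pos: [0.2897, 0.5078, 0.2387]
ee_rot: [3.14, -0.003, 2.585]
contact_force: [1.2, 0.0, 0.2]
opening: 0.889
finger_force: 0.0
```

```bash
python3 -m creep '[{"grip":0.4,"dx":-273,"dy":-111,"dz":0,"rx":0,"ry":0,"rz":1.009},{"grip":0.4,"dx":-273,"dy":-111,"dz":0,"rx":0,"ry":0,"rz":1.009},{"grip":0.4,"dx":-273,"dy":-111,"dz":0,"rx":0,"ry":0,"rz":1.009},{"grip":0.4,"dx":-273,"dy":-111,"dz":0,"rx":0,"ry":0,"rz":1.009},{"grip":0.4,"dx":-273,"dy":-111,"dz":0,"rx":0,"ry":0,"rz":1.009},{"grip":0.4,"dx":-273,"dy":-111,"dz":0,"rx":0,"ry":0,"rz":1.009},{"grip":0.4,"dx":-273,"dy":-111,"dz":40,"rx":0,"ry":0,"rz":1.009},{"grip":0.4,"dx":-273,"dy":-111,"dz":80,"rx":0,"ry":0,"rz":1.009},{"grip":0.4,"dx":-273,"dy":-111,"dz":120,"rx":0,"ry":0,"rz":1.009},{"grip":0.4,"dx":-273,"dy":-111,"dz":140,"rx":0,"ry":0,"rz":1.009},{"grip":0.4,"dx":-273,"dy":-111,"dz":140,"rx":0,"ry":0,"rz":1.009},{"grip":0.4,"dx":-273,"dy":-111,"dz":140,"rx":0,"ry":0,"rz":1.009}]'
python3 - <<'E'
from h import *
s=monitor.observe(); print(s['tcp_pos'],s['ee_rot'],s['opening'],s['joints'])
o=[]
for n in('scene','top'):
    c=cam(n); p=c['R']@s['tcp_pos']+c['t']; u=c['f']*p[:2]/p[2]+[c['cx'],c['cy']]; print(n,u)
    u0=int(u[0])-70;v0=int(u[1])-70; u0=max(u0,0);v0=max(v0,0)
    o.append(cv2.resize(c['pixels'][v0:v0+140,u0:u0+140],(400,400))); print(u0,v0)
cv2.imwrite('pics/hov.png',np.hstack(o))
E
```

```text
time_s: 1.33
tcp_pos: [0.4629, 0.2636, 0.0983]
ee_rot: [-3.138, 0.002, 1.571]
contact_force: [0.9, 0.1, 1.5]
opening: 0.3
finger_force: 0.0
[0.46293806 0.26362611 0.09830938] [-3.13810893e+00  1.91674014e-03  1.57061243e+00] 0.29986146084452286 [ 5.17627426e-01  2.92230770e-01 -4.15313345e-01  8.67227985e-01
  5.89176317e-05  2.08861087e+00]
scene [373.80042388 250.00946635]
303 180
top [164.43766068 229.91481568]
94 159
```

View pics/hov.png

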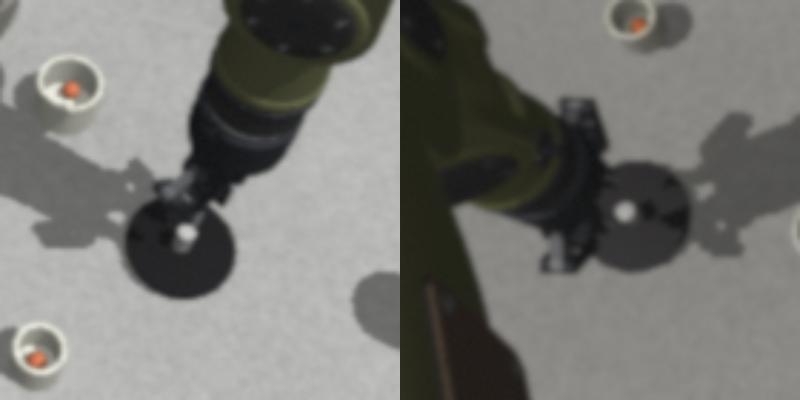

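The TCP projects close to the knob in both views: the scene crop has the knob at (186,235) and the jaws around (195,190). Since lid-to-jar vectors taken within one camera agree to about 1.5 mm, I'll grasp and move by those, then measure the lid shift after the close.

```bash
python3 -m creep '[{"grip":-0.3,"dx":0,"dy":0,"dz":0,"rx":0,"ry":0,"rz":0},{"grip":-0.3,"dx":0,"dy":0,"dz":0,"rx":0,"ry":0,"rz":0},{"grip":-0.3,"dx":0,"dy":0,"dz":0,"rx":0,"ry":0,"rz":0},{"grip":-0.3,"dx":0,"dy":0,"dz":30,"rx":0,"ry":0,"rz":0},{"grip":-0.3,"dx":0,"dy":0,"dz":50,"rx":0,"ry":0,"rz":0},{"grip":-0.3,"dx":0,"dy":0,"dz":72,"rx":0,"ry":0,"rz":0},{"grip":-0.3,"dx":0,"dy":0,"dz":72,"rx":0,"ry":0,"rz":0},{"grip":-0.3,"dx":0,"dy":0,"dz":72,"rx":0,"ry":0,"rz":0},{"grip":-0.3,"dx":0,"dy":0,"dz":72,"rx":0,"ry":0,"rz":0}]'
python3 - <<'E'
from h import *
o=[]
for n,(u0,v0) in(('scene',(303,190)),('top',(110,170))):
    c=cam(n); o.append(cv2.resize(c['pixels'][v0:v0+110,u0:u0+110],(400,400),interpolation=cv2.INTER_CUBIC))
    g=c['pixels'].max(-1); W=world(c); print(n); [print(*a) for a in plane(c,(abs(W[...,0]-.466)<.07)&(abs(W[...,1]-.262)<.07)&(g<45)&(W[...,2]<.03),.014)]
cv2.imwrite('pics/down.png',np.clip(np.hstack(o)*1.6,0,255))
s=monitor.observe(); print(s['tcp_pos'],s['ee_rot'])
E
```

```text
time_s: 2.18
tcp_pos: [0.4651, 0.265, 0.0286]
ee_rot: [3.14, -0.001, 1.571]
contact_force: [-0.2, 0.3, 0.0]
opening: 0.649
finger_force: 0.0
scene
[362. 267.] [470.7 263.1  80.3 470.3 262.8  94.9]
top
[183. 232.] [466.1 243.2  63.4 466.2 250.4  87.7]
[0.4655921  0.26527642 0.02901292] [ 3.13913740e+00 -1.35222865e-03  1.57088967e+00][ WARN:0@1.457] global loadsave.cpp:1063 imwrite_ Unsupported depth image for selected encoder is fallbacked to CV_8U.
```

View pics/down.png

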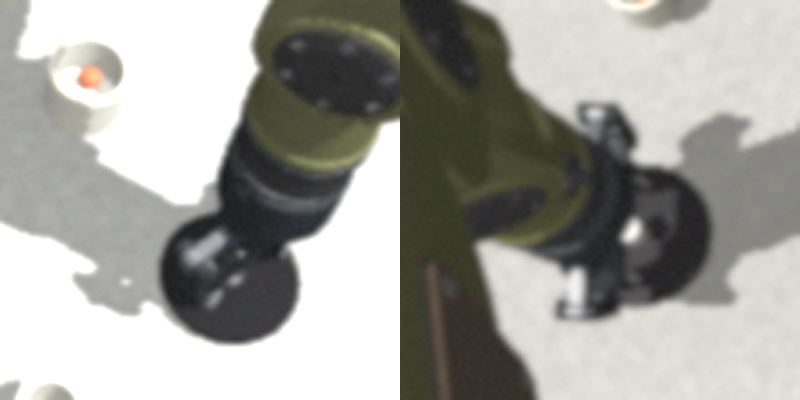

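The jaws straddle the knob: it shows at about (174,233) in the full top image, between the fingers. I'll close.

```bash
python3 -m creep '[{"grip":1,"dx":0,"dy":0,"dz":2,"rx":0,"ry":0,"rz":0},{"grip":1,"dx":0,"dy":0,"dz":2,"rx":0,"ry":0,"rz":0},{"grip":1,"dx":0,"dy":0,"dz":2,"rx":0,"ry":0,"rz":0},{"grip":1,"dx":0,"dy":0,"dz":2,"rx":0,"ry":0,"rz":0},{"grip":1,"dx":0,"dy":0,"dz":2,"rx":0,"ry":0,"rz":0},{"grip":1,"dx":0,"dy":0,"dz":2,"rx":0,"ry":0,"rz":0},{"grip":1,"dx":0,"dy":0,"dz":2,"rx":0,"ry":0,"rz":0},{"grip":1,"dx":0,"dy":0,"dz":2,"rx":0,"ry":0,"rz":0}]'
python3 - <<'E'
from h import *
s=monitor.observe(); print(s['tcp_pos'],s['ee_rot'],s['contact_force'],s['opening'],s['finger_force'])
E
```

```text
time_s: 2.95
tcp_pos: [0.4647, 0.2647, 0.026]
ee_rot: [3.141, -0.0, 1.571]
contact_force: [-1.4, -1.4, 5.1]
opening: 0.166
finger_force: 58.4
[0.46470542 0.26467644 0.02596444] [ 3.14077051e+00 -4.39986530e-04  1.57072865e+00] [-1.35726722 -1.37522903  5.14594498] 0.1658041506862634 58.438770174980164
```

```bash
python3 -m creep '[{"grip":1,"dx":0,"dy":0,"dz":-20,"rx":0,"ry":0,"rz":0},{"grip":1,"dx":0,"dy":0,"dz":-45,"rx":0,"ry":0,"rz":0},{"grip":1,"dx":0,"dy":0,"dz":-70,"rx":0,"ry":0,"rz":0},{"grip":1,"dx":0,"dy":0,"dz":-85,"rx":0,"ry":0,"rz":0},{"grip":1,"dx":0,"dy":0,"dz":-85,"rx":0,"ry":0,"rz":0},{"grip":1,"dx":0,"dy":0,"dz":-85,"rx":0,"ry":0,"rz":0}]'
cat >> h.py <<'E'
def held(h,pic,r):
    # lid in hand: dark pixels whose depth lies at the plate; circle fit of hull in the plane of the plate top
    s=monitor.observe(); p0=s['tcp_pos']; o=[]
    print(p0,s['ee_rot'],s['opening'],s['finger_force'])
    for n in('scene','top'):
        c=cam(n); W=world(c); D=np.hypot(W[...,0]-p0[0],W[...,1]-p0[1])
        m=(abs(W[...,2]-h)<.008)&(D<r+.015)&(c['pixels'].max(-1)<60)
        print(n,m.sum())
        for a in plane(c,cv2.morphologyEx(m.astype(np.uint8),cv2.MORPH_OPEN,np.ones((3,3))),h): print(*a)
        A=np.c_[W[m][:,:2]-p0[:2],np.ones(m.sum())]; print('tilt',np.linalg.lstsq(A,W[m][:,2],rcond=None)[0])
        p=c['R']@p0+c['t']; u=(c['f']*p[:2]/p[2]+[c['cx'],c['cy']]).astype(int); u0,v0=np.clip(u-55,0,[450,310])
        o.append(cv2.resize(c['pixels'][v0:v0+110,u0:u0+110],(400,400),interpolation=cv2.INTER_CUBIC)); print(u0,v0)
    cv2.imwrite(pic,np.clip(np.hstack(o)*1.4,0,255).astype(np.uint8))
E
python3 - <<'E'
from h import *
held(.099,'pics/held1.png',.05)
E
```

```text
time_s: 3.45
tcp_pos: [0.4648, 0.2648, 0.1107]
ee_rot: [3.14, -0.001, 1.571]
contact_force: [-0.4, 0.2, -1.5]
opening: 0.165
finger_force: 58.6
[0.46477236 0.26475029 0.11065769] [ 3.14026423e+00 -7.82572494e-04  1.57074552e+00] 0.16457331168293043 58.55791389942169
scene 738
[372. 256.] [472.  267.9  79.5 469.1 264.7  96.3]
tilt [-0.00025354  0.00213528  0.09920357]
319 193
top 729
[173. 231.] [462.8 246.1  73.7 463.6 255.7  93.7]
tilt [0.00064669 0.00436268 0.09819716]
107 173
```

View pics/held1.png

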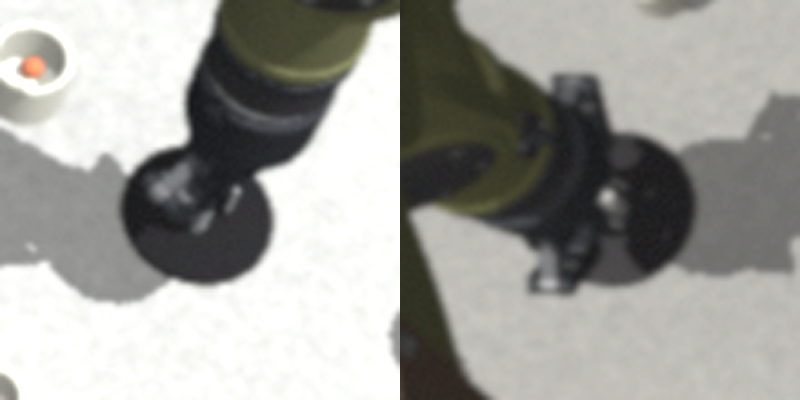

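The plate is held level (tilt under 0.5°) at the expected 99 mm, and the knob did not shift. I'll move it over jar_largest.

```bash
python3 -m creep '[{"grip":1,"dx":-20,"dy":0,"dz":0,"rx":0,"ry":0,"rz":0},{"grip":1,"dx":-55,"dy":-1,"dz":0,"rx":0,"ry":0,"rz":0},{"grip":1,"dx":-95,"dy":-2,"dz":0,"rx":0,"ry":0,"rz":0},{"grip":1,"dx":-135,"dy":-2,"dz":0,"rx":0,"ry":0,"rz":0},{"grip":1,"dx":-175,"dy":-3,"dz":0,"rx":0,"ry":0,"rz":0},{"grip":1,"dx":-215,"dy":-4,"dz":0,"rx":0,"ry":0,"rz":0},{"grip":1,"dx":-255,"dy":-5,"dz":0,"rx":0,"ry":0,"rz":0},{"grip":1,"dx":-290,"dy":-5,"dz":0,"rx":0,"ry":0,"rz":0},{"grip":1,"dx":-315,"dy":-5,"dz":0,"rx":0,"ry":0,"rz":0},{"grip":1,"dx":-328,"dy":-5,"dz":0,"rx":0,"ry":0,"rz":0},{"grip":1,"dx":-328,"dy":-5,"dz":0,"rx":0,"ry":0,"rz":0},{"grip":1,"dx":-328,"dy":-5,"dz":0,"rx":0,"ry":0,"rz":0}]'
python3 -m creep '[{"grip":1,"dx":0,"dy":0,"dz":0,"rx":0,"ry":0,"rz":0},{"grip":1,"dx":0,"dy":0,"dz":15,"rx":0,"ry":0,"rz":0},{"grip":1,"dx":0,"dy":0,"dz":25,"rx":0,"ry":0,"rz":0},{"grip":1,"dx":0,"dy":0,"dz":25,"rx":0,"ry":0,"rz":0},{"grip":1,"dx":0,"dy":0,"dz":25,"rx":0,"ry":0,"rz":0}]'
python3 - <<'E'
from h import *
held(.074,'pics/held2.png',.05)
E
```

```text
time_s: 4.55
tcp_pos: [0.4582, -0.0638, 0.109]
ee_rot: [-3.139, -0.001, 1.569]
contact_force: [0.1, 0.7, -0.3]
opening: 0.163
finger_force: 58.6
time_s: 4.97
tcp_pos: [0.4583, -0.0626, 0.0845]
ee_rot: [-3.139, -0.0, 1.572]
contact_force: [0.7, -0.1, -1.1]
opening: 0.162
finger_force: 58.6
[ 0.45825337 -0.06260528  0.08446461] [-3.13913421e+00 -4.42116040e-04  1.57215490e+00] 0.16221341737860048 58.61987113952637
scene 483
[294. 171.] [465.4 -55.7  78.5 463.8 -59.8  96.6]
tilt [-0.0042202   0.0009478   0.07264169]
240 109
top 0
tilt [0. 0. 0.]
250 184
```

View pics/held2.png

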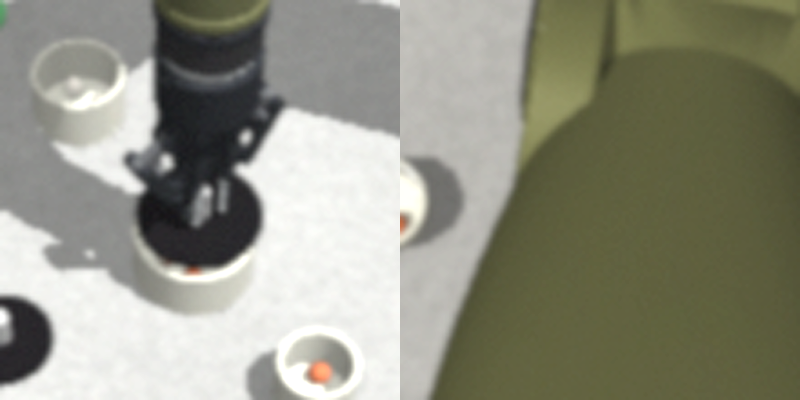

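The lid is over the jar at 74 mm; the fitted centre is (463.8,-59.8), the jar's (463,-62). I'll lower it with a 1 mm correction.

```bash
python3 -m creep '[{"grip":1,"dx":-1,"dy":1,"dz":5,"rx":0,"ry":0,"rz":0},{"grip":1,"dx":-1,"dy":1,"dz":10,"rx":0,"ry":0,"rz":0},{"grip":1,"dx":-1,"dy":1,"dz":14,"rx":0,"ry":0,"rz":0},{"grip":1,"dx":-1,"dy":1,"dz":16,"rx":0,"ry":0,"rz":0},{"grip":1,"dx":-1,"dy":1,"dz":17,"rx":0,"ry":0,"rz":0},{"grip":1,"dx":-1,"dy":1,"dz":17,"rx":0,"ry":0,"rz":0},{"grip":1,"dx":-1,"dy":1,"dz":17,"rx":0,"ry":0,"rz":0},{"grip":1,"dx":-1,"dy":1,"dz":17,"rx":0,"ry":0,"rz":0}]'
```

```text
time_s: 5.73
tcp_pos: [0.4604, -0.0646, 0.0683]
ee_rot: [3.141, 0.0, 1.571]
contact_force: [-0.1, -0.6, -1.2]
opening: 0.162
finger_force: 58.5
```

```bash
python3 -m creep '[{"grip":1,"dx":0,"dy":0,"dz":1,"rx":0,"ry":0,"rz":0},{"grip":1,"dx":0,"dy":0,"dz":1,"rx":0,"ry":0,"rz":0},{"grip":0,"dx":0,"dy":0,"dz":1,"rx":0,"ry":0,"rz":0},{"grip":-0.2,"dx":0,"dy":0,"dz":1,"rx":0,"ry":0,"rz":0},{"grip":-0.2,"dx":0,"dy":0,"dz":1,"rx":0,"ry":0,"rz":0},{"grip":-0.2,"dx":0,"dy":0,"dz":1,"rx":0,"ry":0,"rz":0},{"grip":-0.2,"dx":0,"dy":0,"dz":-20,"rx":0,"ry":0,"rz":0},{"grip":-0.2,"dx":0,"dy":0,"dz":-50,"rx":0,"ry":0,"rz":0},{"grip":-0.2,"dx":0,"dy":0,"dz":-75,"rx":0,"ry":0,"rz":0},{"grip":-0.2,"dx":0,"dy":0,"dz":-75,"rx":0,"ry":0,"rz":0}]'
python3 - <<'E'
from h import *
c=cam('scene'); W=world(c); m=(np.hypot(W[...,0]-.464,W[...,1]+.062)<.06)&(c['pixels'].max(-1)<60)&(W[...,2]>.03)&(W[...,2]<.075)
print(m.sum(),W[m].mean(0)); [print(*a) for a in plane(c,m,.056)]
A=np.c_[W[m][:,:2]-W[m][:,:2].mean(0),np.ones(m.sum())]; print('tilt',np.linalg.lstsq(A,W[m][:,2],rcond=None)[0])
cv2.imwrite('pics/r1.png',cv2.resize(c['pixels'][110:220,240:350],(440,440)))
s=monitor.observe(); print(s['tcp_pos'],s['ee_rot'])
E
```

```text
time_s: 6.57
tcp_pos: [0.4634, -0.0649, 0.1478]
ee_rot: [3.135, 0.001, 1.571]
contact_force: [0.6, -0.9, 1.0]
opening: 0.597
finger_force: 0.0
646 [ 0.46668508 -0.06147909  0.05582978]
[293. 172.] [465.1 -63.3  93.4 465.1 -63.8  97. ]
tilt [-0.00260114 -0.00157265  0.05582978]
[ 0.46255817 -0.06482914  0.14576981] [3.13634165e+00 7.09703926e-04 1.57081361e+00]
```

View pics/r1.png

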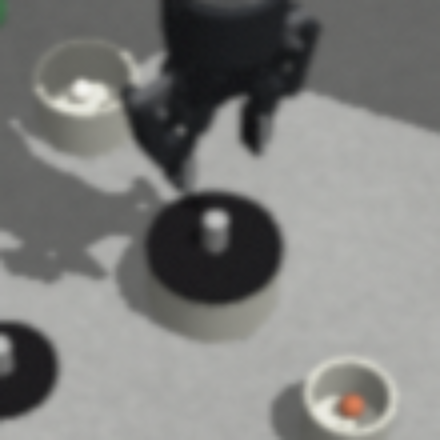

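The lid is seated: plate top at 55.8 mm, level, centred on the jar. Next is lid_large, with the knob near (627,-88).

```bash
python3 -m creep '[{"grip":-0.2,"dx":-4,"dy":30,"dz":0,"rx":0,"ry":0,"rz":0},{"grip":-0.2,"dx":-10,"dy":70,"dz":0,"rx":0,"ry":0,"rz":0},{"grip":-0.2,"dx":-16,"dy":110,"dz":0,"rx":0,"ry":0,"rz":0},{"grip":-0.2,"dx":-22,"dy":145,"dz":0,"rx":0,"ry":0,"rz":0},{"grip":-0.2,"dx":-24,"dy":166,"dz":20,"rx":0,"ry":0,"rz":0},{"grip":-0.2,"dx":-24,"dy":166,"dz":50,"rx":0,"ry":0,"rz":0},{"grip":-0.2,"dx":-24,"dy":166,"dz":65,"rx":0,"ry":0,"rz":0},{"grip":-0.2,"dx":-24,"dy":166,"dz":65,"rx":0,"ry":0,"rz":0},{"grip":-0.2,"dx":-24,"dy":166,"dz":65,"rx":0,"ry":0,"rz":0},{"grip":-0.2,"dx":-24,"dy":166,"dz":65,"rx":0,"ry":0,"rz":0},{"grip":-0.2,"dx":-24,"dy":166,"dz":65,"rx":0,"ry":0,"rz":0}]'
```

```text
time_s: 7.53
tcp_pos: [0.6272, -0.0886, 0.0797]
ee_rot: [3.139, 0.0, 1.571]
contact_force: [0.6, -1.4, 0.4]
opening: 0.601
finger_force: 0.0
```

```bash
python3 -m creep '[{"grip":-0.2,"dx":0,"dy":0,"dz":25,"rx":0,"ry":0,"rz":0},{"grip":-0.2,"dx":0,"dy":0,"dz":45,"rx":0,"ry":0,"rz":0},{"grip":-0.2,"dx":0,"dy":0,"dz":53.5,"rx":0,"ry":0,"rz":0},{"grip":-0.2,"dx":0,"dy":0,"dz":53.5,"rx":0,"ry":0,"rz":0},{"grip":-0.2,"dx":0,"dy":0,"dz":53.5,"rx":0,"ry":0,"rz":0},{"grip":1,"dx":0,"dy":0,"dz":53.5,"rx":0,"ry":0,"rz":0},{"grip":1,"dx":0,"dy":0,"dz":53.5,"rx":0,"ry":0,"rz":0},{"grip":1,"dx":0,"dy":0,"dz":53.5,"rx":0,"ry":0,"rz":0},{"grip":1,"dx":0,"dy":0,"dz":53.5,"rx":0,"ry":0,"rz":0},{"grip":1,"dx":0,"dy":0,"dz":53.5,"rx":0,"ry":0,"rz":0},{"grip":1,"dx":0,"dy":0,"dz":53.5,"rx":0,"ry":0,"rz":0},{"grip":1,"dx":0,"dy":0,"dz":53.5,"rx":0,"ry":0,"rz":0}]'
python3 -m creep '[{"grip":1,"dx":0,"dy":0,"dz":0,"rx":0,"ry":0,"rz":0},{"grip":1,"dx":0,"dy":0,"dz":0,"rx":0,"ry":0,"rz":0}]'
```

```text
time_s: 8.53
tcp_pos: [0.6275, -0.0887, 0.0264]
ee_rot: [3.139, 0.0, 1.571]
contact_force: [-0.8, -0.6, 6.6]
opening: 0.163
finger_force: 58.5
time_s: 8.7
tcp_pos: [0.6275, -0.0887, 0.0263]
ee_rot: [3.139, 0.0, 1.571]
contact_force: [-1.3, 0.0, 6.2]
opening: 0.167
finger_force: 58.5
```

```bash
python3 -m creep '[{"grip":1,"dx":0,"dy":0,"dz":-20,"rx":0,"ry":0,"rz":0},{"grip":1,"dx":0,"dy":0,"dz":-50,"rx":0,"ry":0,"rz":0},{"grip":1,"dx":0,"dy":0,"dz":-80,"rx":0,"ry":0,"rz":0},{"grip":1,"dx":-20,"dy":-22,"dz":-85,"rx":0,"ry":0,"rz":0},{"grip":1,"dx":-46,"dy":-50,"dz":-85,"rx":0,"ry":0,"rz":0},{"grip":1,"dx":-74,"dy":-80,"dz":-85,"rx":0,"ry":0,"rz":0},{"grip":1,"dx":-102,"dy":-110,"dz":-85,"rx":0,"ry":0,"rz":0},{"grip":1,"dx":-130,"dy":-140,"dz":-85,"rx":0,"ry":0,"rz":0},{"grip":1,"dx":-155,"dy":-167,"dz":-85,"rx":0,"ry":0,"rz":0},{"grip":1,"dx":-169,"dy":-183,"dz":-85,"rx":0,"ry":0,"rz":0},{"grip":1,"dx":-169,"dy":-183,"dz":-80,"rx":0,"ry":0,"rz":0},{"grip":1,"dx":-169,"dy":-183,"dz":-60,"rx":0,"ry":0,"rz":0}]'
python3 -m creep '[{"grip":1,"dx":0,"dy":0,"dz":0,"rx":0,"ry":0,"rz":0},{"grip":1,"dx":0,"dy":0,"dz":0,"rx":0,"ry":0,"rz":0},{"grip":1,"dx":0,"dy":0,"dz":0,"rx":0,"ry":0,"rz":0}]'
python3 - <<'E'
from h import *
held(.074,'pics/held3.png',.041)
E
```

```text
time_s: 9.7
tcp_pos: [0.4447, -0.2597, 0.0874]
ee_rot: [3.136, 0.003, 1.568]
contact_force: [0.5, -0.7, -1.3]
opening: 0.166
finger_force: 58.7
time_s: 9.95
tcp_pos: [0.4438, -0.2571, 0.0852]
ee_rot: [-3.142, -0.0, 1.572]
contact_force: [-0.2, 0.1, -0.6]
opening: 0.163
finger_force: 58.7
[ 0.44375929 -0.25710556  0.08515429] [-3.14151795e+00 -2.20841077e-04  1.57161931e+00] 0.16310779879152792 58.700551986694336
scene 272
[262. 126.] [ 449.  -249.1   65.3  447.3 -251.6   78.9]
tilt [-0.0154177   0.00620884  0.07247993]
206 65
top 398
[382. 250.] [ 444.  -247.6   55.7  444.1 -253.    76.4]
tilt [0.00068827 0.01230888 0.07355805]
334 194
```

View pics/held3.png

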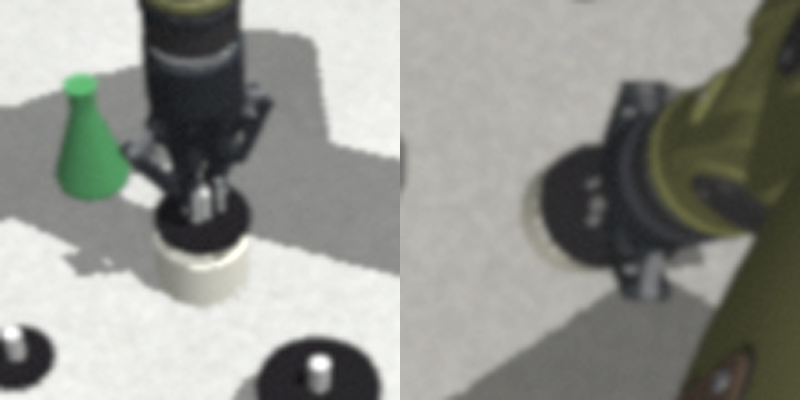

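The lid sits over jar_large, aligned to about 2 mm (the occlusion biases the fit). I'll lower and release it.

```bash
python3 -m creep '[{"grip":1,"dx":-1,"dy":0,"dz":6,"rx":0,"ry":0,"rz":0},{"grip":1,"dx":-1,"dy":0,"dz":11,"rx":0,"ry":0,"rz":0},{"grip":1,"dx":-1,"dy":0,"dz":15,"rx":0,"ry":0,"rz":0},{"grip":1,"dx":-1,"dy":0,"dz":17,"rx":0,"ry":0,"rz":0},{"grip":1,"dx":-1,"dy":0,"dz":17.5,"rx":0,"ry":0,"rz":0},{"grip":1,"dx":-1,"dy":0,"dz":17.5,"rx":0,"ry":0,"rz":0},{"grip":1,"dx":-1,"dy":0,"dz":17.5,"rx":0,"ry":0,"rz":0},{"grip":1,"dx":-1,"dy":0,"dz":17.5,"rx":0,"ry":0,"rz":0}]'
```

```text
time_s: 10.72
tcp_pos: [0.4432, -0.2583, 0.0683]
ee_rot: [3.142, -0.0, 1.571]
contact_force: [-4.7, 3.1, 13.6]
opening: 0.161
finger_force: 60.1
```

```bash
python3 -m creep '[{"grip":0,"dx":0,"dy":0,"dz":-0.5,"rx":0,"ry":0,"rz":0},{"grip":-0.2,"dx":0,"dy":0,"dz":-0.5,"rx":0,"ry":0,"rz":0},{"grip":-0.2,"dx":0,"dy":0,"dz":-0.5,"rx":0,"ry":0,"rz":0},{"grip":-0.2,"dx":0,"dy":0,"dz":-0.5,"rx":0,"ry":0,"rz":0},{"grip":-0.2,"dx":0,"dy":0,"dz":-20,"rx":0,"ry":0,"rz":0},{"grip":-0.2,"dx":0,"dy":0,"dz":-50,"rx":0,"ry":0,"rz":0},{"grip":-0.2,"dx":0,"dy":0,"dz":-75,"rx":0,"ry":0,"rz":0},{"grip":-0.2,"dx":0,"dy":0,"dz":-75,"rx":0,"ry":0,"rz":0}]'
python3 -m creep '[{"grip":-0.2,"dx":0,"dy":30,"dz":0,"rx":0,"ry":0,"rz":0},{"grip":-0.2,"dx":0,"dy":70,"dz":0,"rx":0,"ry":0,"rz":0},{"grip":-0.2,"dx":-1,"dy":110,"dz":0,"rx":0,"ry":0,"rz":0},{"grip":-0.2,"dx":-1,"dy":145,"dz":0,"rx":0,"ry":0,"rz":0},{"grip":-0.2,"dx":-1,"dy":175,"dz":10,"rx":0,"ry":0,"rz":0},{"grip":-0.2,"dx":-1,"dy":185,"dz":40,"rx":0,"ry":0,"rz":0},{"grip":-0.2,"dx":-1,"dy":185,"dz":65,"rx":0,"ry":0,"rz":0},{"grip":-0.2,"dx":-1,"dy":185,"dz":65,"rx":0,"ry":0,"rz":0},{"grip":-0.2,"dx":-1,"dy":185,"dz":65,"rx":0,"ry":0,"rz":0},{"grip":-0.2,"dx":-1,"dy":185,"dz":65,"rx":0,"ry":0,"rz":0},{"grip":-0.2,"dx":-1,"dy":185,"dz":65,"rx":0,"ry":0,"rz":0}]'
cat >> h.py <<'E'
def seated(x,y,r):
    for n in('scene','top'):
        c=cam(n); W=world(c); m=(np.hypot(W[...,0]-x,W[...,1]-y)<r+.01)&(c['pixels'].max(-1)<60)&(W[...,2]>.03)&(W[...,2]<.075)
        print(n,m.sum()); [print(*a) for a in plane(c,m,.056)]
        if m.sum()>9: A=np.c_[W[m][:,:2]-W[m][:,:2].mean(0),np.ones(m.sum())]; print('tilt',np.linalg.lstsq(A,W[m][:,2],rcond=None)[0])
E
python3 - <<'E'
from h import *
seated(.445,-.258,.041)
E
```

```text
time_s: 11.38
tcp_pos: [0.446, -0.2601, 0.1468]
ee_rot: [3.136, 0.004, 1.571]
contact_force: [1.0, -1.0, 0.1]
opening: 0.601
finger_force: 0.0
time_s: 12.3
tcp_pos: [0.629, -0.2601, 0.0793]
ee_rot: [3.139, 0.001, 1.57]
contact_force: [-0.4, -0.8, 0.7]
opening: 0.603
finger_force: 0.0
scene 357
[261. 128.] [ 446.7 -253.3   70.   445.4 -254.8   82.6]
tilt [-0.00328499 -0.00081752  0.05579712]
top 81
tilt [ 0.04583926 -0.03555316  0.05592456]
```

lid_large is seated: plate at 55.8 mm, level. Now lid_medium.

```bash
python3 -m creep '[{"grip":-0.2,"dx":0,"dy":0,"dz":25,"rx":0,"ry":0,"rz":0},{"grip":-0.2,"dx":0,"dy":0,"dz":45,"rx":0,"ry":0,"rz":0},{"grip":-0.2,"dx":0,"dy":0,"dz":53,"rx":0,"ry":0,"rz":0},{"grip":-0.2,"dx":0,"dy":0,"dz":53,"rx":0,"ry":0,"rz":0},{"grip":-0.2,"dx":0,"dy":0,"dz":53,"rx":0,"ry":0,"rz":0},{"grip":1,"dx":0,"dy":0,"dz":53,"rx":0,"ry":0,"rz":0},{"grip":1,"dx":0,"dy":0,"dz":53,"rx":0,"ry":0,"rz":0},{"grip":1,"dx":0,"dy":0,"dz":53,"rx":0,"ry":0,"rz":0},{"grip":1,"dx":0,"dy":0,"dz":53,"rx":0,"ry":0,"rz":0},{"grip":1,"dx":0,"dy":0,"dz":53,"rx":0,"ry":0,"rz":0},{"grip":1,"dx":0,"dy":0,"dz":53,"rx":0,"ry":0,"rz":0},{"grip":1,"dx":0,"dy":0,"dz":53,"rx":0,"ry":0,"rz":0}]'
python3 -m creep '[{"grip":1,"dx":0,"dy":0,"dz":0,"rx":0,"ry":0,"rz":0},{"grip":1,"dx":0,"dy":0,"dz":0,"rx":0,"ry":0,"rz":0}]'
```

```text
time_s: 13.4
tcp_pos: [0.6293, -0.26, 0.0258]
ee_rot: [3.139, 0.001, 1.571]
contact_force: [-0.4, 0.4, 6.3]
opening: 0.166
finger_force: 58.4
time_s: 13.57
tcp_pos: [0.6293, -0.26, 0.0258]
ee_rot: [3.139, 0.001, 1.571]
contact_force: [-0.0, -0.6, 5.4]
opening: 0.163
finger_force: 58.4
```

```bash
python3 -m creep '[{"grip":1,"dx":0,"dy":0,"dz":-20,"rx":0,"ry":0,"rz":0},{"grip":1,"dx":0,"dy":0,"dz":-50,"rx":0,"ry":0,"rz":0},{"grip":1,"dx":0,"dy":0,"dz":-80,"rx":0,"ry":0,"rz":0},{"grip":1,"dx":18,"dy":-5,"dz":-95,"rx":0,"ry":0,"rz":0},{"grip":1,"dx":50,"dy":-20,"dz":-95,"rx":0,"ry":0,"rz":0},{"grip":1,"dx":85,"dy":-35,"dz":-95,"rx":0,"ry":0,"rz":0},{"grip":1,"dx":120,"dy":-50,"dz":-95,"rx":0,"ry":0,"rz":0},{"grip":1,"dx":155,"dy":-65,"dz":-95,"rx":0,"ry":0,"rz":0},{"grip":1,"dx":190,"dy":-80,"dz":-95,"rx":0,"ry":0,"rz":0},{"grip":1,"dx":225,"dy":-98,"dz":-95,"rx":0,"ry":0,"rz":0},{"grip":1,"dx":258,"dy":-118,"dz":-95,"rx":0,"ry":0,"rz":0},{"grip":1,"dx":290,"dy":-138,"dz":-95,"rx":0,"ry":0,"rz":0}]'
python3 -m creep '[{"grip":1,"dx":25,"dy":-16,"dz":0,"rx":0,"ry":0,"rz":0},{"grip":1,"dx":47,"dy":-28,"dz":0,"rx":0,"ry":0,"rz":0},{"grip":1,"dx":55.5,"dy":-34,"dz":5,"rx":0,"ry":0,"rz":0},{"grip":1,"dx":55.5,"dy":-34,"dz":20,"rx":0,"ry":0,"rz":0},{"grip":1,"dx":55.5,"dy":-34,"dz":35,"rx":0,"ry":0,"rz":0},{"grip":1,"dx":55.5,"dy":-34,"dz":35,"rx":0,"ry":0,"rz":0},{"grip":1,"dx":55.5,"dy":-34,"dz":35,"rx":0,"ry":0,"rz":0},{"grip":1,"dx":55.5,"dy":-34,"dz":35,"rx":0,"ry":0,"rz":0}]'
python3 - <<'E'
from h import *
held(.074,'pics/held4.png',.032)
E
```

```text
time_s: 14.57
tcp_pos: [0.4892, 0.032, 0.1195]
ee_rot: [3.141, -0.0, 1.571]
contact_force: [0.4, 2.0, 0.7]
opening: 0.164
finger_force: 58.6
time_s: 15.23
tcp_pos: [0.4568, 0.0857, 0.0847]
ee_rot: [3.141, 0.0, 1.57]
contact_force: [0.5, 0.8, -1.2]
opening: 0.162
finger_force: 58.6
[0.45675191 0.0856537  0.08471849] [3.14134728e+00 1.17406960e-04 1.57019463e+00] 0.16209485404309787 58.61589968204498
scene 172
[328. 208.] [464.1  91.4  43.6 462.7  90.1  57.6]
tilt [0.0057655  0.00442404 0.07311714]
273 145
top 41
tilt [-0.01409146 -0.15555014  0.06874018]
186 182
```

View pics/held4.png

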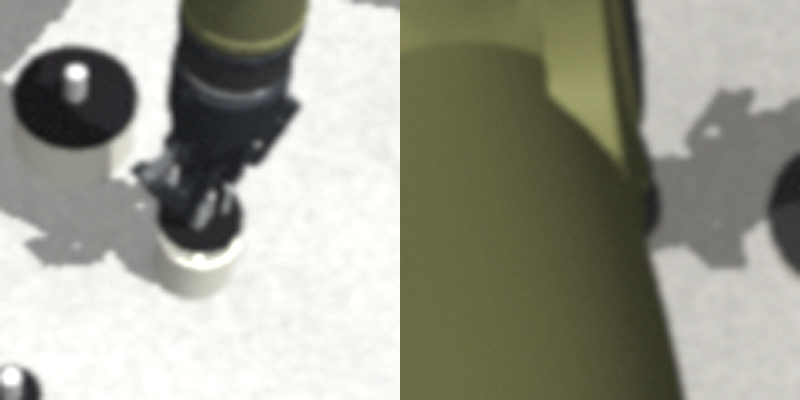

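The lid is over jar_medium, centred at about (462,90) against a rim at (460,89) in the same camera. I'll lower it 16.9 mm.

```bash
python3 -m creep '[{"grip":1,"dx":0,"dy":0,"dz":6,"rx":0,"ry":0,"rz":0},{"grip":1,"dx":0,"dy":0,"dz":11,"rx":0,"ry":0,"rz":0},{"grip":1,"dx":0,"dy":0,"dz":15,"rx":0,"ry":0,"rz":0},{"grip":1,"dx":0,"dy":0,"dz":17,"rx":0,"ry":0,"rz":0},{"grip":1,"dx":0,"dy":0,"dz":17,"rx":0,"ry":0,"rz":0},{"grip":1,"dx":0,"dy":0,"dz":17,"rx":0,"ry":0,"rz":0},{"grip":1,"dx":0,"dy":0,"dz":17,"rx":0,"ry":0,"rz":0}]'
```

```text
time_s: 15.92
tcp_pos: [0.4561, 0.0859, 0.0678]
ee_rot: [-3.141, 0.0, 1.571]
contact_force: [-3.0, -1.1, 9.9]
opening: 0.164
finger_force: 59.5
```

```bash
python3 -m creep '[{"grip":0,"dx":0,"dy":0,"dz":-0.3,"rx":0,"ry":0,"rz":0},{"grip":-0.2,"dx":0,"dy":0,"dz":-0.3,"rx":0,"ry":0,"rz":0},{"grip":-0.2,"dx":0,"dy":0,"dz":-0.3,"rx":0,"ry":0,"rz":0},{"grip":-0.2,"dx":0,"dy":0,"dz":-0.3,"rx":0,"ry":0,"rz":0},{"grip":-0.2,"dx":0,"dy":0,"dz":-20,"rx":0,"ry":0,"rz":0},{"grip":-0.2,"dx":0,"dy":0,"dz":-50,"rx":0,"ry":0,"rz":0},{"grip":-0.2,"dx":0,"dy":0,"dz":-75,"rx":0,"ry":0,"rz":0},{"grip":-0.2,"dx":0,"dy":0,"dz":-75,"rx":0,"ry":0,"rz":0}]'
python3 -m creep '[{"grip":-0.2,"dx":2,"dy":30,"dz":0,"rx":0,"ry":0,"rz":0},{"grip":-0.2,"dx":5,"dy":70,"dz":0,"rx":0,"ry":0,"rz":0},{"grip":-0.2,"dx":9,"dy":110,"dz":0,"rx":0,"ry":0,"rz":0},{"grip":-0.2,"dx":12,"dy":145,"dz":0,"rx":0,"ry":0,"rz":0},{"grip":-0.2,"dx":15,"dy":172,"dz":10,"rx":0,"ry":0,"rz":0},{"grip":-0.2,"dx":15,"dy":179,"dz":40,"rx":0,"ry":0,"rz":0},{"grip":-0.2,"dx":15,"dy":179,"dz":65,"rx":0,"ry":0,"rz":0},{"grip":-0.2,"dx":15,"dy":179,"dz":65,"rx":0,"ry":0,"rz":0},{"grip":-0.2,"dx":15,"dy":179,"dz":65,"rx":0,"ry":0,"rz":0},{"grip":-0.2,"dx":15,"dy":179,"dz":65,"rx":0,"ry":0,"rz":0},{"grip":-0.2,"dx":15,"dy":179,"dz":65,"rx":0,"ry":0,"rz":0}]'
python3 - <<'E'
from h import *
seated(.459,.087,.032)
E
```

```text
time_s: 16.58
tcp_pos: [0.4594, 0.0866, 0.1467]
ee_rot: [3.135, -0.001, 1.571]
contact_force: [0.2, 0.0, -0.1]
opening: 0.606
finger_force: 0.0
time_s: 17.5
tcp_pos: [0.6362, 0.1012, 0.0792]
ee_rot: [3.139, -0.0, 1.571]
contact_force: [-0.4, 0.8, 0.0]
opening: 0.6
finger_force: 0.0
scene 242
[327. 208.] [461.4  86.8  49.5 460.8  85.5  59.7]
tilt [0.00427677 0.01366063 0.05612683]
top 0
```

```bash
python3 -m creep '[{"grip":-0.2,"dx":0,"dy":0,"dz":25,"rx":0,"ry":0,"rz":0},{"grip":-0.2,"dx":0,"dy":0,"dz":45,"rx":0,"ry":0,"rz":0},{"grip":-0.2,"dx":0,"dy":-0.5,"dz":53,"rx":0,"ry":0,"rz":0},{"grip":-0.2,"dx":0,"dy":-0.5,"dz":53,"rx":0,"ry":0,"rz":0},{"grip":-0.2,"dx":0,"dy":-0.5,"dz":53,"rx":0,"ry":0,"rz":0},{"grip":1,"dx":0,"dy":-0.5,"dz":53,"rx":0,"ry":0,"rz":0},{"grip":1,"dx":0,"dy":-0.5,"dz":53,"rx":0,"ry":0,"rz":0},{"grip":1,"dx":0,"dy":-0.5,"dz":53,"rx":0,"ry":0,"rz":0},{"grip":1,"dx":0,"dy":-0.5,"dz":53,"rx":0,"ry":0,"rz":0},{"grip":1,"dx":0,"dy":-0.5,"dz":53,"rx":0,"ry":0,"rz":0},{"grip":1,"dx":0,"dy":-0.5,"dz":53,"rx":0,"ry":0,"rz":0},{"grip":1,"dx":0,"dy":-0.5,"dz":53,"rx":0,"ry":0,"rz":0}]'
python3 -m creep '[{"grip":1,"dx":0,"dy":0,"dz":0,"rx":0,"ry":0,"rz":0},{"grip":1,"dx":0,"dy":0,"dz":0,"rx":0,"ry":0,"rz":0}]'
```

```text
time_s: 18.6
tcp_pos: [0.6358, 0.1011, 0.0256]
ee_rot: [3.139, -0.0, 1.571]
contact_force: [-1.1, -0.1, 6.8]
opening: 0.163
finger_force: 58.5
time_s: 18.77
tcp_pos: [0.6358, 0.1012, 0.0256]
ee_rot: [3.139, -0.0, 1.571]
contact_force: [-0.3, -0.3, 6.5]
opening: 0.163
finger_force: 58.5
```

```bash
python3 -m creep '[{"grip":1,"dx":0,"dy":0,"dz":-20,"rx":0,"ry":0,"rz":0},{"grip":1,"dx":0,"dy":0,"dz":-50,"rx":0,"ry":0,"rz":0},{"grip":1,"dx":0,"dy":0,"dz":-80,"rx":0,"ry":0,"rz":0},{"grip":1,"dx":20,"dy":0,"dz":-85,"rx":0,"ry":0,"rz":0},{"grip":1,"dx":50,"dy":0,"dz":-85,"rx":0,"ry":0,"rz":0},{"grip":1,"dx":85,"dy":0.5,"dz":-85,"rx":0,"ry":0,"rz":0},{"grip":1,"dx":120,"dy":0.5,"dz":-85,"rx":0,"ry":0,"rz":0},{"grip":1,"dx":150,"dy":0.5,"dz":-85,"rx":0,"ry":0,"rz":0},{"grip":1,"dx":168,"dy":0.5,"dz":-85,"rx":0,"ry":0,"rz":0},{"grip":1,"dx":171.5,"dy":0.5,"dz":-85,"rx":0,"ry":0,"rz":0},{"grip":1,"dx":171.5,"dy":0.5,"dz":-75,"rx":0,"ry":0,"rz":0},{"grip":1,"dx":171.5,"dy":0.5,"dz":-60,"rx":0,"ry":0,"rz":0}]'
python3 -m creep '[{"grip":1,"dx":0,"dy":0,"dz":0,"rx":0,"ry":0,"rz":0},{"grip":1,"dx":0,"dy":0,"dz":0,"rx":0,"ry":0,"rz":0},{"grip":1,"dx":0,"dy":0,"dz":0,"rx":0,"ry":0,"rz":0},{"grip":1,"dx":0,"dy":0,"dz":0,"rx":0,"ry":0,"rz":0}]'
python3 - <<'E'
from h import *
held(.074,'pics/held5.png',.023)
E
```

```text
time_s: 19.77
tcp_pos: [0.6365, 0.272, 0.085]
ee_rot: [3.139, -0.0, 1.571]
contact_force: [0.6, -0.5, -0.6]
opening: 0.162
finger_force: 58.5
time_s: 20.1
tcp_pos: [0.6359, 0.2717, 0.085]
ee_rot: [3.141, -0.0, 1.57]
contact_force: [-0.1, -0.1, -0.8]
opening: 0.165
finger_force: 58.5
[0.63588674 0.27167238 0.08497765] [ 3.14081340e+00 -1.51458919e-04  1.56961244e+00] 0.1648655695063848 58.53966951370239
scene 64
tilt [-0.02570415 -0.02476155  0.07512231]
263 239
top 76
tilt [0.07921343 0.11134707 0.07607017]
115 104
```

View pics/held5.png

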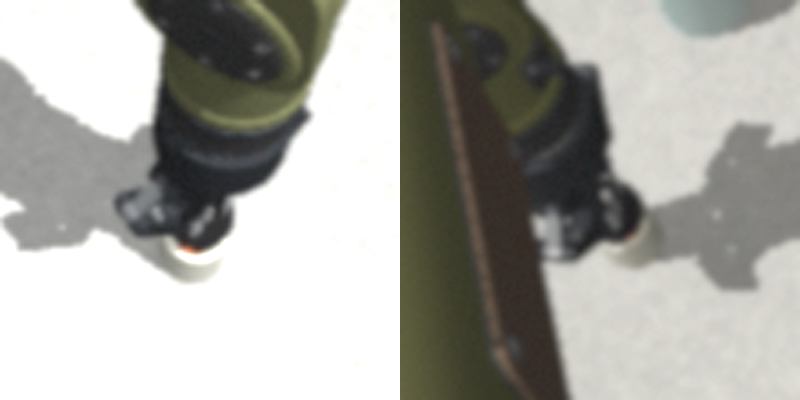

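The lid is over jar_small, with a pebble showing at the near rim as expected from the parallax. I'll lower it with +1 mm in y.

```bash
python3 -m creep '[{"grip":1,"dx":1,"dy":0.3,"dz":6,"rx":0,"ry":0,"rz":0},{"grip":1,"dx":1,"dy":0.3,"dz":11,"rx":0,"ry":0,"rz":0},{"grip":1,"dx":1,"dy":0.3,"dz":15,"rx":0,"ry":0,"rz":0},{"grip":1,"dx":1,"dy":0.3,"dz":17,"rx":0,"ry":0,"rz":0},{"grip":1,"dx":1,"dy":0.3,"dz":17.5,"rx":0,"ry":0,"rz":0},{"grip":1,"dx":1,"dy":0.3,"dz":17.5,"rx":0,"ry":0,"rz":0},{"grip":1,"dx":1,"dy":0.3,"dz":17.5,"rx":0,"ry":0,"rz":0}]'
```

```text
time_s: 20.78
tcp_pos: [0.6353, 0.2734, 0.0676]
ee_rot: [-3.142, 0.0, 1.571]
contact_force: [-3.9, -2.3, 7.7]
opening: 0.165
finger_force: 59.6
```

Contact comes at the seated height (0.0256+0.042). I'll release and retreat up and toward the robot to clear the view.

```bash
python3 -m creep '[{"grip":0,"dx":0,"dy":0,"dz":-0.3,"rx":0,"ry":0,"rz":0},{"grip":-0.2,"dx":0,"dy":0,"dz":-0.3,"rx":0,"ry":0,"rz":0},{"grip":-0.2,"dx":0,"dy":0,"dz":-0.3,"rx":0,"ry":0,"rz":0},{"grip":-0.2,"dx":0,"dy":0,"dz":-0.3,"rx":0,"ry":0,"rz":0},{"grip":-0.2,"dx":0,"dy":0,"dz":-20,"rx":0,"ry":0,"rz":0},{"grip":-0.2,"dx":0,"dy":0,"dz":-60,"rx":0,"ry":0,"rz":0},{"grip":-0.2,"dx":0,"dy":0,"dz":-100,"rx":0,"ry":0,"rz":0},{"grip":-0.2,"dx":0,"dy":0,"dz":-140,"rx":0,"ry":0,"rz":0},{"grip":-0.2,"dx":0,"dy":0,"dz":-180,"rx":0,"ry":0,"rz":0},{"grip":-0.2,"dx":10,"dy":-40,"dz":-180,"rx":0,"ry":0,"rz":0},{"grip":-0.2,"dx":25,"dy":-75,"dz":-180,"rx":0,"ry":0,"rz":0},{"grip":-0.2,"dx":40,"dy":-110,"dz":-180,"rx":0,"ry":0,"rz":0}]'
python3 -m creep '[{"grip":-0.2,"dx":25,"dy":-30,"dz":0,"rx":0,"ry":0,"rz":0},{"grip":-0.2,"dx":50,"dy":-60,"dz":0,"rx":0,"ry":0,"rz":0},{"grip":-0.2,"dx":75,"dy":-90,"dz":0,"rx":0,"ry":0,"rz":0},{"grip":-0.2,"dx":100,"dy":-120,"dz":0,"rx":0,"ry":0,"rz":0},{"grip":-0.2,"dx":120,"dy":-140,"dz":0,"rx":0,"ry":0,"rz":0},{"grip":-0.2,"dx":120,"dy":-140,"dz":0,"rx":0,"ry":0,"rz":0},{"grip":-0.2,"dx":120,"dy":-140,"dz":0,"rx":0,"ry":0,"rz":0},{"grip":-0.2,"dx":120,"dy":-140,"dz":0,"rx":0,"ry":0,"rz":0}]'
python3 - <<'E'
from h import *
for q in ((.638,.273,.023),(.459,.087,.032),(.462,-.065,.05),(.445,-.258,.041)): print(q); seated(*q)
cv2.imwrite('pics/end_s.png',cam('scene')['pixels']); cv2.imwrite('pics/end_t.png',cam('top')['pixels'])
E
```

```text
time_s: 21.78
tcp_pos: [0.5255, 0.3138, 0.2478]
ee_rot: [3.14, -0.001, 1.569]
contact_force: [-0.8, 0.2, -0.6]
opening: 0.596
finger_force: 0.0
time_s: 22.45
tcp_pos: [0.3858, 0.4333, 0.2466]
ee_rot: [3.141, 0.001, 1.571]
contact_force: [0.2, 0.6, -0.4]
opening: 0.597
finger_force: 0.0
(0.638, 0.273, 0.023)
scene 163
[317. 301.] [639.2 274.8  35.  639.  274.6  41.9]
tilt [0.00492168 0.02529719 0.0568079 ]
top 166
[175. 165.] [632.6 267.3  36.3 633.9 267.7  46. ]
tilt [0.03338806 0.04313825 0.05624989]
(0.459, 0.087, 0.032)
scene 298
[327. 206.] [460.6  85.9  53.3 459.5  85.6  63.7]
tilt [-0.00885964 -0.00068662  0.05604994]
top 501
[245. 239.] [456.2  81.4  61.3 455.8  81.5  63.5]
tilt [-0.00075093  0.00141598  0.05644069]
(0.462, -0.065, 0.05)
scene 676
[294. 172.] [463.1 -62.7  95.6 463.1 -63.5  99.9]
tilt [-0.00162165  0.00155838  0.05588544]
top 1254
[308. 241.] [459.4 -68.9  96.5 459.7 -68.9  99.8]
tilt [9.48030083e-03 6.52998012e-05 5.63658462e-02]
(0.445, -0.258, 0.041)
scene 303
[261. 128.] [ 448.8 -252.4   65.8  447.6 -253.8   77.7]
tilt [ 0.00228692 -0.00399868  0.05560841]
top 815
[388. 251.] [ 443.4 -260.6   78.   443.4 -260.8   81.7]
tilt [-0.00209483  0.00154362  0.05643586]
```

View pics/end_s.png

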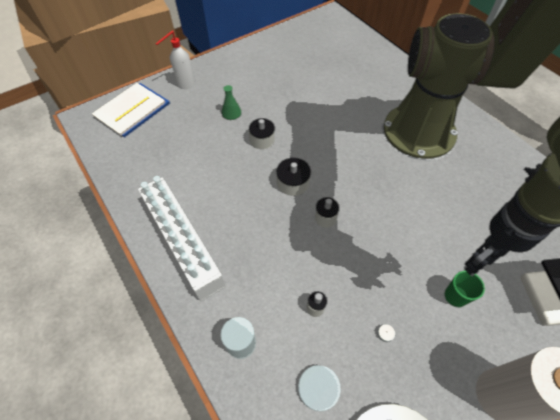

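View pics/end_t.png

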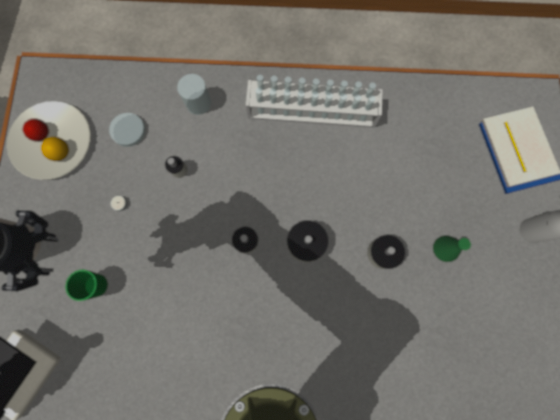

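All four jars are capped, in the scene view at (261,128), (293,172), (327,206) and (317,301). The flask at (231,103) and tealight at (387,333) have not moved. I'll check the small lid's tilt once more by averaging frames.

```bash
python3 - <<'E'
from h import *
for n,x,y in(('scene',.639,.2745),('top',.635,.269)):
    Z=[]
    for i in range(8): c=cam(n); Z.append(world(c))
    W=np.mean(Z,0); d=np.hypot(W[...,0]-x,W[...,1]-y); m=(d<.021)&(d>.0105)&(c['pixels'].max(-1)<60)&(abs(W[...,2]-.056)<.012)
    # knob hides ground behind it: keep robust subset
    A=np.c_[W[m][:,:2]-[x,y],np.ones(m.sum())]; z=W[m][:,2]; k=np.ones(len(z),bool)
    for _ in range(5): s=np.linalg.lstsq(A[k],z[k],rcond=None)[0]; r=z-A@s; k=abs(r)<2.5*np.median(abs(r))+1e-4
    print(n,k.sum(),s,r[k].std())
E
```

```text
scene 125 [0.00622525 0.00578664 0.05668169] 0.00045736098951412805
top 101 [0.00331034 0.00106853 0.05643713] 0.00048555239453453887
```

The small lid is level at 56.5 mm, so it is seated.

```bash
python3 -c "
from plant import job; print(job.finish_job())"
```

```text
the job is handed in; nothing more can be done
None
```

All four lids are seated level, knob up, on the jars they fit; the jars, flask and tealight are where they were, and I handed the job in after about 23 s of robot time, without being shown a verdict.

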